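# Release the roller from the gravity-feed parts rack

### The arm

A 7-joint arm with a two-finger parallel gripper is mounted at the origin on the work surface. World frame = base frame: x ahead of the robot, y to its left, z up, the work surface at z = 0. Lengths are in m, angles in rad, forces in N, time in s.
With the tool pointing down it reaches from about 0.4 to 0.85 m from the base axis. Payload 4.5 kg.
Tool frame: the origin (TCP) lies between the finger pads; the fingertips stand tips_ahead ahead of it and the grasp point (between the pads) lies 2 mm behind it (tips_ahead is the distance from the TCP to the fingertips, in m); x points along the fingers, z is the direction in which the jaws open and shut, and the axes are right-handed (so a half turn about x gives the same grasp; the last joint's range is limited). The gripper opens to 88 mm and grips with 3 to 60 N. Pads are 18 mm wide; open, the fingers measure 123 mm over their backs; the gripper's body (75 mm by 187 mm) begins 45 mm behind the grasp point.
Start: joints at [0.034, 0.689, -0.195, 1.565, 0.157, 0.902, -0.215], TCP at [0.625, 0, 0.256] pointing down, gripper open.
Joint ranges: [-3.01, 3.01], [-0.46, 2.08], [-1.47, 1.51], [0.13, 2.56], [-1, 4.14], [0.04, 2.09], [-2.66, 2.66]. Speed limits (rad/s): [2.57, 2.57, 3.14, 3.14, 3.14, 3.14, 3.14].

### API

Orientations are given as a 3x3 rotation matrix whose columns are the frame's x, y, z axes.
In Python, from cell import * gives the robot as it stands.
- The arm moves only by the tool drive_tool, never from a script. Its argument "moves" is text: rows parted by semicolons, each of 6 numbers parted by spaces: the shift along the tool's x, y, z in cm, then the turn, a rotation vector about the tool's x, y, z in rad. A call has 1 to 5 rows; each row shifts and turns the commanded pose from where the row before left it, along the tool's axes as they then stand; what a row does not reach is not made up. A row lasts 1/8 s, in which the tool goes at most 62.5 mm and 10.7 degrees, less where a joint would pass 70% of its speed; a pose out of reach is approached as far as the arm can. A call is refused whole if a number of a shift passes 6.25 or a number of a turn 0.188, either way. A call with a gripper value outside its range is refused whole. "jaw" is the opening, from 0 (shut) to 1 (fully open), set as the call begins (left out, the last holds). The fingers move at their own pace and stop on an object; the grip force is fixed at half the most. Time passes only in rows, so rows that do not move let the fingers close. It gives the time, the measured TCP pose, the force and the opening at its end, in the units of the state.
- sense(): the state, without advancing time (a new reading comes with each control period).
- get_image(name): name is "scene" or "side" or "wrist"; returns a dict with "color" (384x512x3 uint8, red, green, blue), "range_z" (384x512 float32, m along the optical axis (not along the pixel's ray), 0 where there is no reading), "fov_y" (degrees; the focal length in pixels is half the picture's height over the tangent of half this angle, whatever the lens; pixels are square), "cx", "cy" (the principal point, pixels), "rvec" (rotation vector, rad) and "tvec" (3), from world to camera coordinates, as OpenCV has them; the wrist camera has in their place "hand_eye" (4x4, takes a point from camera to tool coordinates, whose origin is the TCP and whose axes are the tool frame's). Camera axes: x right, y down, z forward; pixel columns grow to the right and rows downward; lengths in m; the calibration is good to about 2 mm. A picture is of the moment at which its call begins: read the wrist's pose just before it.
- finish_job(): hands the job in, once; it reports no verdict.
Trained networks look in a picture, given as the dict that the camera call returned (one of the last four; its "shot" number tells which), for a name from the list of things; names that differ only in an ending like _2 or _b are one class to them, and where a whole thing is asked for, a point or a joint stands for the part that bears it (a point fixed in the world has none). Each returns a list of dicts, best first, with "conf" (0 to 1); they miss things now and then, are a little off and sometimes report something else, mostly with a low value. They report only what shows in the picture. A call takes as long as a camera call. They do not tell look-alikes from the thing itself.
- look_for(query, picture): "box" ([left, top, right, bottom] as shares, 0 to 1, of the picture: columns of its width, rows of its height, round what is visible of it).
- cut_out(query, picture): "region" (384x512 bool, what is visible of it) and "box" ([left, top, right, bottom] as shares, 0 to 1, of the picture: columns of its width, rows of its height, round what is visible of it).
The state is a dict: "time": time; "qpos": joint angles; "joint_vel": joint speeds; "joint_torque": joint torques, N m; "ee_pos": TCP position; "ee_rot": TCP orientation; "force": force on the tool from outside, world axes, zero at the start; "wrist_torque": the same for the moment, N m; "opening": finger opening in m.
Only numpy, scipy, OpenCV 4.12 (cv2) and the standard library are available. Lean on these libraries where they do the work, as an engineer would, in place of code of your own. Each camera call takes 0.05 s, during which the arm holds its last target. There are 200 camera calls.

### The job

On the spare-parts rack, let the steel roller (the cylinder, not the ball) out of its lane: press down the paddle of the lever whose gate holds the roller back until the roller has rolled down into the pick-up bay at the front, then let the lever go so that its gate drops shut. Leave the ball behind its own gate, do not touch the roller or the ball with the robot, and leave the things around the rack where they are.

Things in the scene. Friction and masses are not known exactly. Their poses are not given: they have to be found in the camera images.
- rack: fixed grey gravity-feed rack. Origin: underside, on the bench, midway between the gates; x points to the high back, -x to the low front (towards the robot within 0.3 rad), y to the left lane. Base 250 x 270 mm. Bed 106 mm wide slopes 8 deg down to the front, x 125 to -115 mm, black-lined, 45 mm high at x = 0, walls 20 mm. Lanes (x > 0) 44 mm wide, centred at y = 26 and -26 mm, a gate for each at x = 0
- bay (a point): centre of the bed of the pick-up bay, the open part of the rack in front of the gates, shared by both lanes, at rack x = -60 mm; closed at the front by a 20 mm lip at rack x = -115 mm
- left_lever (a joint): the left rocking lever, rad: 0 = level, gate shut; grows as its paddle goes down, stop at 0.40. A spring returns it when let go; push needed on the paddle: about 3 N at first, 5 to 6 N at the stop. From about 0.3 the part can roll out. Steel bar along rack y at rack x = 0, pin at y = +115 mm, 100 mm high; its inner end carries the gate blade and rises to 145 mm
- right_lever (a joint): the right rocking lever, rad: 0 = level, gate shut; grows as its paddle goes down, stop at 0.40. A spring returns it when let go; push needed on the paddle: about 3 N at first, 5 to 6 N at the stop. From about 0.3 the part can roll out. Steel bar along rack y at rack x = 0, pin at y = -115 mm, 100 mm high; its inner end carries the gate blade and rises to 145 mm
- left_paddle (a point): top centre of the left lever's paddle, a black rubber pad 46 x 46 x 10 mm at the outer end of the lever, at rack y = +225 mm, 110 mm outward from the pin. Level and 110 mm above the bench when released; at the stop it is 44 mm lower, about 5 mm nearer the rack and leans 0.40 rad, outer edge lowest
- right_paddle (a point): top centre of the right lever's paddle, a black rubber pad 46 x 46 x 10 mm at the outer end of the lever, at rack y = -225 mm, 110 mm outward from the pin. Level and 110 mm above the bench when released; at the stop it is 44 mm lower, about 5 mm nearer the rack and leans 0.40 rad, outer edge lowest
- roller_center (a point): centre of the loose steel roller, a plain cylinder 30 mm in diameter and 40 mm long, lying across one of the two lanes against its gate (which lane varies). When the gate rises it rolls to the front lip, about 110 mm, in about 1 s
- ball_center (a point): centre of the loose steel ball, 30 mm in diameter, in the other lane against its gate; it must stay there
- jar: bystander: amber jar with a steel cap, 50 mm in diameter, 70 mm high, loose on the bench; origin underside centre
- bearing: bystander: bearing ring lying flat, 62 mm outside, 30 mm inside, 16 mm high; origin underside centre
- carton: bystander: small open cardboard carton 90 x 70 x 55 mm high; origin underside centre
- wrench: bystander: steel wrench 150 mm long lying flat along its x; origin under its middle
- roller: the roller itself (its origin turns as it rolls; use point roller_center)
- ball: the ball itself (its origin turns as it rolls; use point ball_center)
Not all that is in view belongs to the job. What is shaped like the roller but black or green is not meant.

How it is judged:
On the way, in this order (a step that is already met when the one before it is completed fails the run):
1. the lever of the roller's lane is pressed at its paddle and its gate rises (joint above 0.15 rad) (((y of roller_center in the frame of rack above 0 m and value of joint left_lever above 0.15 rad and distance between the grasp point and left_paddle below 0.09 m) or (y of roller_center in the frame of rack below 0 m and value of joint right_lever above 0.15 rad and distance between the grasp point and right_paddle below 0.09 m))), for 0.05 s.
2. the roller has rolled out under the gate into the bay (x of roller_center in the frame of rack below -0.05 m), for 0.05 s.
At the end, for the whole second after the job is handed in: the roller lies still (below 0.03 m/s) at the front lip of the pick-up bay (centre 70 to 115 mm in front of the gates), both levers are back up (below 0.05 rad, gates shut) and the ball is within 15 mm of where it started (x of roller_center in the frame of rack between -0.115 and -0.07 m and not (y of roller_center in the frame of rack above 0.05 m or y of roller_center in the frame of rack below -0.05 m) and z of roller_center in the frame of rack below 0.07 m and linear speed of roller below 0.03 m/s and value of joint each of left_lever, right_lever below 0.05 rad and distance of ball_center from where it was at the start of the episode below 0.015 m); the robot touches nothing.
It fails at once if the ball is let out or pushed (more than 15 mm) (distance of ball_center from where it was at the start of the episode above 0.015 m).
It fails at once if the robot touches the roller or the ball (contact force between any of the fingers, the arm and roller above 0.3 N or contact force between any of the fingers, the arm and ball above 0.3 N).
It fails at once if the roller is lifted off the bed (z of roller_center in the frame of rack above 0.09 m).
It fails at once if a bystander is moved by more than 30 mm (distance of any of jar, bearing, carton, wrench from where it was at the start of the episode above 0.03 m).
It also fails if it takes over 35 s, if anything falls off the work surface, if the arm or the gripper's body presses on something with over 40 N, if the wrist force passes 120 N, or if a joint passes its speed limit or range.

## Working session

There is one attempt and no reset: what is moved stays moved. The work goes in short steps, Python scripts to look and compute and a tool call to move; the robot and the scene stay as the last step left them, time stands still between calls to the robot, and variables do not carry over. Pictures are saved under pics/ and viewed, about 8 in all and at most 12, crops included, and the job is handed in when it is done.

Besides the shell and the picture viewer there is one more tool, called after ">>>" as a command line: name --argument value ..., lists and objects as JSON in quotes. drive_tool: Moves the arm, as the interface text tells. Its arguments: {"type":"object","properties":{"moves":{"type":"string"},"jaw":{"type":"number"}},"required":["moves"]}

```bash
mkdir -p pics; cat > h.py <<'E'
from cell import *
import numpy as np, cv2
def world(p,u,v,z=None):
    f=p["color"].shape[0]/2/np.tan(np.radians(p["fov_y"]/2))
    z=p["range_z"][int(v),int(u)] if z is None else z
    c=np.array([(u-p["cx"])*z/f,(v-p["cy"])*z/f,z])
    R=cv2.Rodrigues(np.array(p["rvec"],float))[0]
    return R.T@(c-np.array(p["tvec"]).ravel())
def cloud(p):
    f=p["color"].shape[0]/2/np.tan(np.radians(p["fov_y"]/2)); Z=p["range_z"]
    v,u=np.mgrid[:Z.shape[0],:Z.shape[1]]
    c=np.stack([(u-p["cx"])*Z/f,(v-p["cy"])*Z/f,Z],-1)
    R=cv2.Rodrigues(np.array(p["rvec"],float))[0]
    return (c-np.array(p["tvec"]).ravel())@R
E
python3 - <<'E'
from h import *
s=sense(); print(s)
ims=[]
for n in("scene","side"):
    p=get_image(n); np.save(n+".npy",cloud(p)); np.save(n+"z.npy",p["range_z"]); ims.append(p["color"])
    cv2.imwrite(f"pics/{n}1.png",cv2.resize(p["color"][:,:,::-1],(800,600)))
    C=cloud(p)
    for q in("left_paddle","right_paddle","roller_center","ball_center","rack","jar","carton","bearing","wrench"):
        for r in cut_out(q,p)[:3]:
            m=r["region"]&(p["range_z"]>0); print(n,q,round(r["conf"],2),np.round(np.array(r["box"])*[512,384,512,384]),np.round(np.median(C[m],0),3) if m.any() else None)
E
```

```text
{'time': 0.0, 'qpos': array([ 0.03378211,  0.68999291, -0.19449082,  1.56629192,  0.15727895,
        0.90250098, -0.21510922]), 'joint_vel': array([ 0.00174223,  0.00066647, -0.00266842,  0.00047496, -0.0006217 ,
        0.00077484,  0.00076549]), 'joint_torque': array([ 3.38560185e-04, -5.27571630e+01, -1.26686912e+00, -1.53434461e+01,
       -5.26333472e-02,  6.56995355e-03,  1.65937727e-04]), 'ee_pos': array([ 6.24421498e-01, -4.27530456e-05,  2.54917723e-01]), 'ee_rot': array([[-1.80124604e-03, -5.58415006e-05,  9.99998376e-01],
       [-1.26762805e-04,  9.99999990e-01,  5.56132593e-05],
       [-9.99998370e-01, -1.26662426e-04, -1.80125311e-03]]), 'force': array([1.23590435, 0.52341113, 0.6968822 ]), 'wrist_torque': array([ 0.03818916, -0.01672381, -0.03435223]), 'opening': 0.08805488265187043}
scene left_paddle 0.67 [223. 151. 328. 207.] [0.533 0.139 0.104]
scene right_paddle 0.81 [ 90. 199. 205. 243.] [ 0.556 -0.221  0.104]
scene roller_center 0.94 [205. 317. 228. 344.] [ 0.776 -0.123  0.026]
scene roller_center 0.69 [247. 289. 272. 316.] [ 0.748 -0.032  0.025]
scene roller_c
[... 927 characters left out ...]
104]
side roller_center 0.69 [218. 169. 231. 179.] [ 0.736 -0.022  0.023]
side roller_center 0.6 [370. 205. 388. 217.] [ 0.336 -0.172  0.024]
side roller_center 0.56 [174. 211. 210. 247.] [0.644 0.165 0.007]
side ball_center 0.25 [339. 180. 362. 197.] [ 0.445 -0.226  0.015]
side ball_center 0.16 [288. 131. 338. 186.] [ 0.55  -0.199  0.104]
side rack 0.79 [208. 131. 348. 257.] [ 0.522 -0.011  0.041]
side jar 0.96 [252. 248. 272. 284.] [0.412 0.162 0.056]
side jar 0.56 [208. 129. 346. 258.] [ 0.521 -0.011  0.041]
side carton 0.61 [264. 133. 302. 170.] [ 0.682 -0.203  0.033]
side bearing 0.63 [341. 179. 363. 198.] [ 0.443 -0.225  0.016]
side wrench 0.88 [176. 208. 214. 248.] [0.634 0.166 0.007]
```

View pics/scene1.png

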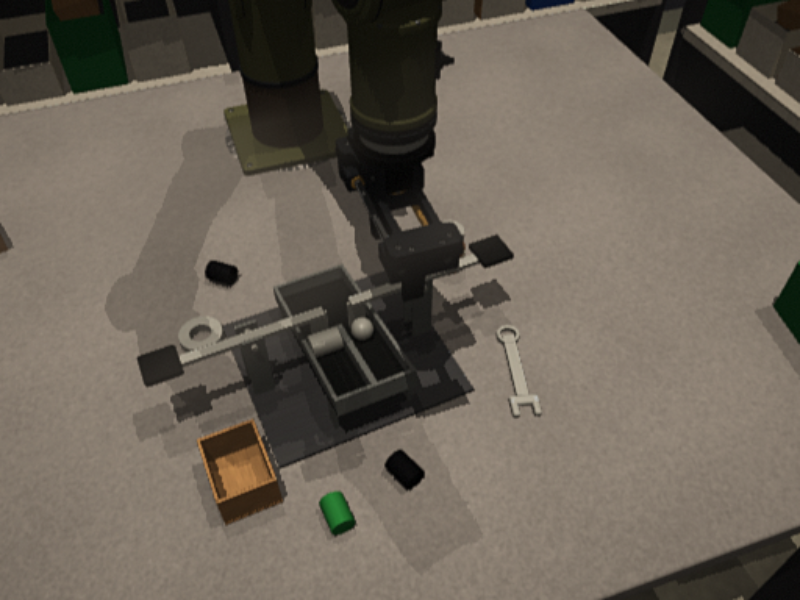

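View pics/side1.png

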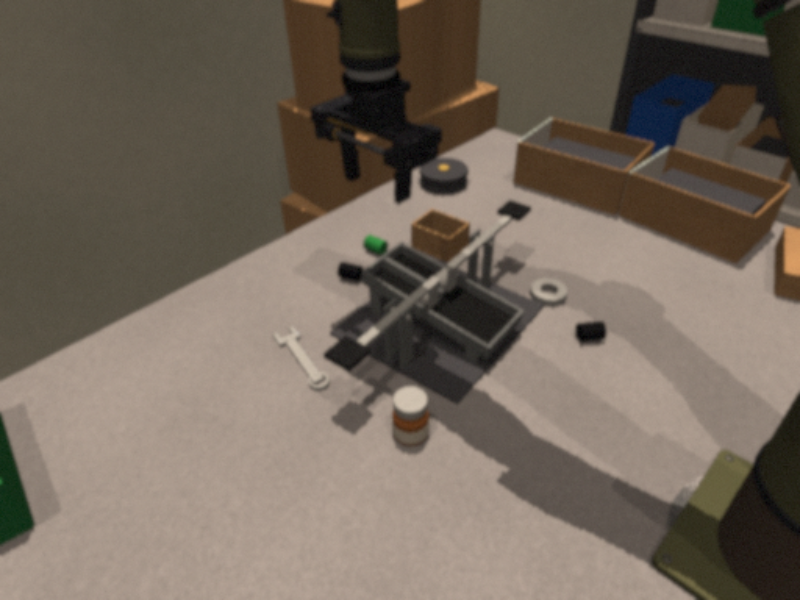

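```bash
python3 - <<'E'
from h import *
p=get_image("scene")
cv2.imwrite("pics/crop.png",cv2.resize(p["color"][140:260,80:340,::-1],None,fx=3,fy=3,interpolation=cv2.INTER_CUBIC))
for n in("scene","side"):
    C=np.load(n+".npy");m=(np.load(n+"z.npy")>0)&(C[...,2]>.09)&(C[...,2]<.125)&(C[...,0]>.4)&(C[...,0]<.7)&(abs(C[...,1])<.35)
    k,l,st,_=cv2.connectedComponentsWithStats(m.astype(np.uint8))
    for i in range(1,k):
        if st[i,4]>40:
            q=C[l==i]; print(n,st[i],np.round(q.min(0),3),np.round(q.max(0),3))
            for e in (q[:,1].min(),q[:,1].max()):
                w=q[abs(q[:,1]-e)<.04]; print('   end',np.round(w.min(0),3),np.round(w.max(0),3),np.round(np.median(w,0),3))
E
```

```text
scene [271 151  58  36 561] [0.494 0.063 0.09 ] [0.553 0.196 0.113]
   end [0.53  0.063 0.09 ] [0.553 0.102 0.111] [0.542 0.077 0.102]
   end [0.494 0.156 0.1  ] [0.542 0.196 0.113] [0.522 0.175 0.109]
scene [222 181  35  18 259] [ 0.528 -0.037  0.09 ] [0.547 0.038 0.107]
   end [ 0.53  -0.037  0.09 ] [0.547 0.002 0.106] [ 0.54  -0.018  0.102]
   end [ 0.528 -0.001  0.095] [0.543 0.038 0.107] [0.537 0.017 0.103]
scene [  88  197  122   51 1480] [ 0.534 -0.299  0.09 ] [ 0.591 -0.066  0.113]
   end [ 0.542 -0.299  0.1  ] [ 0.591 -0.259  0.112] [ 0.569 -0.278  0.109]
   end [ 0.536 -0.105  0.092] [ 0.555 -0.066  0.106] [ 0.547 -0.087  0.102]
side [286 129  54  47 563] [ 0.531 -0.296  0.09 ] [ 0.586 -0.064  0.114]
   end [ 0.539 -0.296  0.102] [ 0.586 -0.257  0.114] [ 0.56  -0.276  0.11 ]
   end [ 0.534 -0.104  0.091] [ 0.552 -0.064  0.107] [ 0.541 -0.08   0.103]
side [207 177  75  61 953] [ 0.49  -0.033  0.09 ] [0.544 0.198 0.113]
   end [ 0.527 -0.033  0.092] [0.543 0.007 0.107] [ 0.533 -0.012  0.104]
   end [0.49  0.158 0.1  ] [0.539 0.198 0.113] [0.512 0.179 0.11 ]
```

View pics/crop.png

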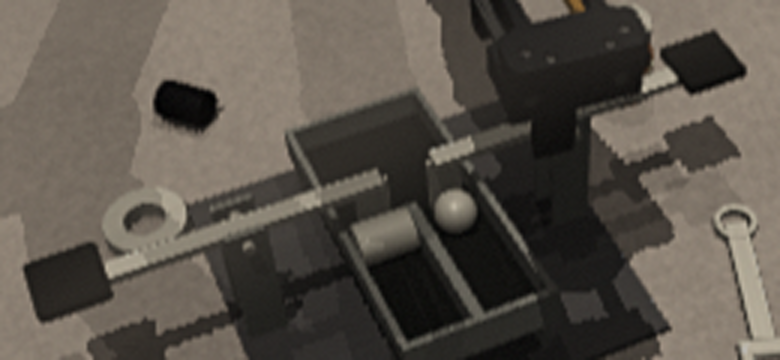

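The steel cylinder at scene px (326,341) lies in the picture-left lane. That is the robot's right lane, since the camera faces the robot. Look-alikes are the black cylinders at (221,272) and (404,469) and the green one at (337,512), none of them on the rack. The ball is at (362,328) in the left lane. The crop confirms the steel cylinder is behind the right lever's gate, so I use the right paddle at about (0.564, -0.275, 0.110), with rack yaw about 0.10.

>>> drive_tool --moves "0 -5.5 -1.2 0 0 0; 0 -5.5 -1.2 0 0 0; 0 -5.5 -1.2 0 0 0; 0 -5.5 -1.2 0 0 0; 0 -5.5 -1.2 -0.1 0 0" --jaw 0

```text
time: 1.68
ee_pos: [0.5646, -0.2766, 0.2559]
ee_rot: [[0.0, -0.103, 0.995], [-0.0, 0.995, 0.103], [-1.0, -0.0, 0.0]]
force: [0.8, -0.3, 0.8]
opening: 0.0399
```

```bash
python3 - <<'E'
import cell
print([n for n in dir(cell) if n[0]!='_'], getattr(cell,'tips_ahead',None))
from h import *
s=sense();print(s['time'],s['ee_pos'],s['ee_rot'].round(3),s['force'],s['opening'])
p=get_image("side")
cv2.imwrite("pics/side2.png",cv2.resize(p["color"][60:240,200:400,::-1],None,fx=3,fy=3,interpolation=cv2.INTER_CUBIC))
# fingertip: lowest points near the TCP
C=cloud(p);e=s['ee_pos'];m=(p["range_z"]>0)&(np.hypot(C[...,0]-e[0],C[...,1]-e[1])<.04)&(C[...,2]>.15)
print(np.sort(C[m][:,2])[:15].round(4))
E
```

```text
['MotionError', 'cut_out', 'finish_job', 'get_image', 'look_for', 'sense', 'tips_ahead'] 0.017
1.675 [ 0.56464077 -0.27662717  0.25588909] [[ 0.    -0.103  0.995]
 [-0.     0.995  0.103]
 [-1.    -0.     0.   ]] [ 0.7665284  -0.29265557  0.794872  ] 0.039862499167065704
[0.2386 0.2386 0.2399 0.2401 0.2408 0.2409 0.2409 0.2411 0.2412 0.2413
 0.2415 0.2418 0.242  0.242  0.2422]
```

View pics/side2.png

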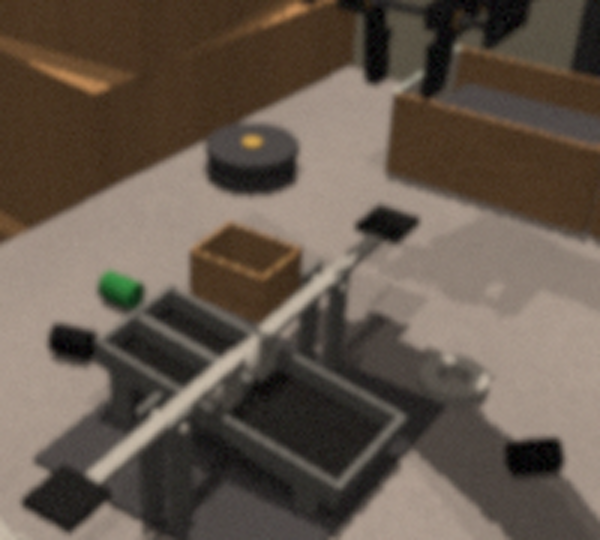

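The side crop shows the gripper at top right (about (400,50)), above and beyond the right paddle at (385,222), with the fingers still closing. The TCP is over the paddle in x and y, and the tips are 17 mm ahead of it. Next I descend to just above the paddle.

>>> drive_tool --moves "3 0 0 0 0 0; 3 0 0 0 0 0; 3 0 0 0 0 0; 2.5 0 0 0 0 0; 0 0 0 0 0 0"

```text
time: 2.35
ee_pos: [0.5638, -0.2743, 0.139]
ee_rot: [[-0.004, -0.1, 0.995], [0.002, 0.995, 0.1], [-1.0, 0.002, -0.004]]
force: [0.5, -0.5, -0.2]
opening: 0.0004
```

```bash
python3 - <<'E'
from h import *
s=sense();print(s['ee_pos'],s['force'],s['opening'])
p=get_image("scene")
cv2.imwrite("pics/scene2.png",cv2.resize(p["color"][130:270,60:260,::-1],None,fx=3,fy=3,interpolation=cv2.INTER_CUBIC))
E
```

```text
[ 0.56378565 -0.27430492  0.13901068] [ 0.45256028 -0.52115535 -0.22709822] 0.00037934181830334235
```

View pics/scene2.png

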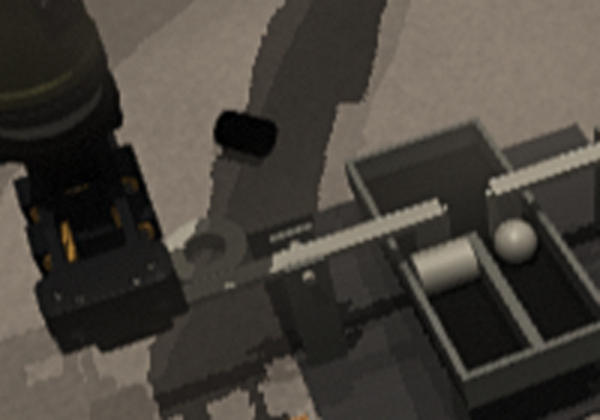

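The crop shows the shut gripper over the right paddle at (110,290), with the roller (445,265) and ball (515,240) still behind their gates. The measured position matches the paddle centre, so I press about 5 cm down.

>>> drive_tool --moves "1.2 0 0 0 0 0; 1 0 0 0 0 0; 1 0 0 0 0 0; 1 0 0 0 0 0; 0.8 0 0 0 0 0"

```text
time: 3.02
ee_pos: [0.5653, -0.2742, 0.0903]
ee_rot: [[0.0, -0.1, 0.995], [0.001, 0.995, 0.1], [-1.0, 0.001, 0.0]]
force: [1.2, 1.6, 5.1]
opening: 0.0003
```

>>> drive_tool --moves "0 0 0 0 0 0; 0 0 0 0 0 0; 0 0 0 0 0 0; 0 0 0 0 0 0; 0 0 0 0 0 0"

```text
time: 3.65
ee_pos: [0.5649, -0.275, 0.0909]
ee_rot: [[-0.0, -0.1, 0.995], [-0.0, 0.995, 0.1], [-1.0, -0.0, -0.0]]
force: [0.6, 1.4, 5.1]
opening: 0.0004
```

```bash
python3 - <<'E'
from h import *
s=sense();print(s['ee_pos'],s['force'],s['opening'])
p=get_image("scene")
cv2.imwrite("pics/scene3.png",cv2.resize(p["color"][130:270,60:260,::-1],None,fx=3,fy=3,interpolation=cv2.INTER_CUBIC))
E
```

```text
[ 0.564923   -0.27502255  0.09085695] [0.58904397 1.35908805 5.07392001] 0.00035199022474593806
```

View pics/scene3.png

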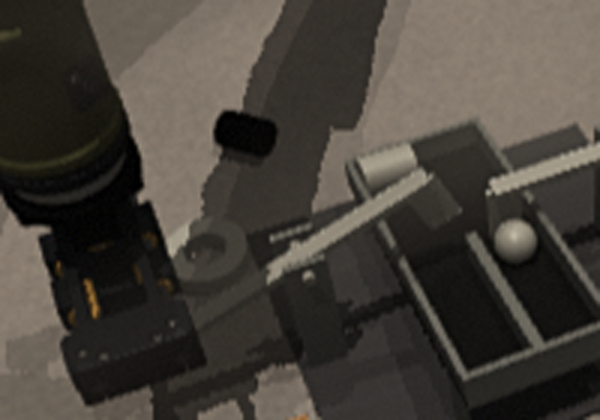

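The gate is up (blade at (435,200)), the roller is at the front lip at (388,165), and the ball has not moved (515,240). I let it settle for about half a second, then raise straight up.

>>> drive_tool --moves "0 0 0 0 0 0; 0 0 0 0 0 0; 0 0 0 0 0 0; 0 0 0 0 0 0; 0 0 0 0 0 0"

```text
time: 4.32
ee_pos: [0.565, -0.275, 0.0907]
ee_rot: [[-0.0, -0.1, 0.995], [0.0, 0.995, 0.1], [-1.0, 0.0, -0.0]]
force: [-0.2, 1.6, 3.9]
opening: 0.0008
```

>>> drive_tool --moves "-1 0 0 0 0 0; -1 0 0 0 0 0; -1.2 0 0 0 0 0; -1.5 0 0 0 0 0; -3 0 0 0 0 0"

```text
time: 4.95
ee_pos: [0.5639, -0.2737, 0.1677]
ee_rot: [[-0.003, -0.101, 0.995], [0.002, 0.995, 0.101], [-1.0, 0.003, -0.003]]
force: [0.5, 0.1, 0.3]
opening: 0.0004
```

>>> drive_tool --moves "-4 0 0 0 0 0; -3 0 0 0 0 0; 0 0 0 0 0 0; 0 0 0 0 0 0; 0 0 0 0 0 0"

```text
time: 5.58
ee_pos: [0.5641, -0.2745, 0.2363]
ee_rot: [[-0.003, -0.1, 0.995], [0.001, 0.995, 0.1], [-1.0, 0.002, -0.003]]
force: [0.3, -0.0, -0.4]
opening: 0.0003
```

```bash
python3 - <<'E'
from h import *
p=get_image("scene");C=cloud(p)
cv2.imwrite("pics/scene4.png",cv2.resize(p["color"][130:270,60:330,::-1],None,fx=2.9,fy=2.9,interpolation=cv2.INTER_CUBIC))
th=.103;R=np.array([[np.cos(th),np.sin(th)],[-np.sin(th),np.cos(th)]])
for q in("roller_center","ball_center"):
    for r in cut_out(q,p)[:3]:
        w=np.median(C[r["region"]],0);print(q,r["conf"],w.round(3),(R@(w[:2]-[.5405,-.05])).round(3))
q=get_image("side");S=cloud(q)
m=(abs(S[...,0]-.564)<.03)&(abs(S[...,1]+.275)<.03)&(S[...,2]>.03)&(S[...,2]<.14);print("paddle z",np.median(S[m],0).round(3))
s=sense();print(s['time'],s['ee_pos'],s['force'])
E
```

```text
roller_center 0.86 [ 0.774 -0.124  0.026] [ 0.225 -0.097]
roller_center 0.72 [ 0.748 -0.033  0.026] [ 0.208 -0.005]
roller_center 0.67 [ 0.455 -0.089  0.056] [-0.089 -0.03 ]
ball_center 0.2 [0.434 0.145 0.057] [-0.086  0.205]
paddle z [ 0.56  -0.267  0.11 ]
5.775 [ 0.5647305  -0.27482122  0.23700911] [-0.39817846 -0.44215867 -0.92235502]
```

View pics/scene4.png

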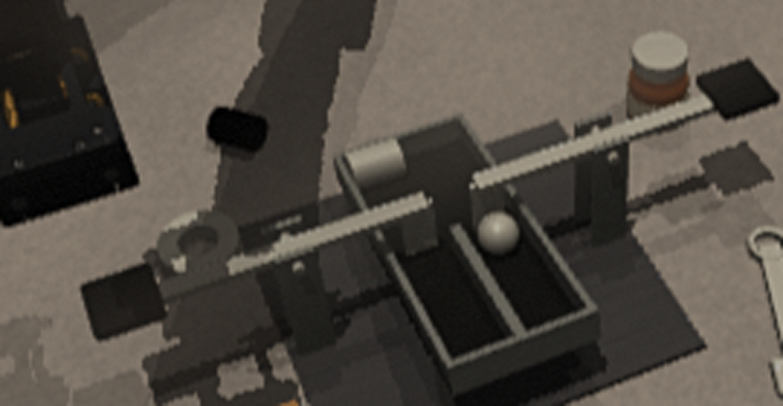

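The roller is at the lip (375,160), the right gate is shut (415,225), the paddle is back at 110 mm, the ball is behind its gate (497,232), and the arm is clear.

```bash
python3 -c "
from cell import *
print(finish_job())"
```

```text
the job is handed in; nothing more can be done
None
```

I let the steel roller out of the right lane and handed the job in. I pressed the right lever's paddle with the closed fingers at about 5 N and held it until the roller had reached the lip. Then I raised the arm straight up so the gate dropped shut.

**Last checks:**
- **Roller:** it rests at the front lip, at about x = -0.09, y = -0.03 m in the rack frame.
- **Right lever:** the paddle is back at 110 mm and the gate is shut.
- **Ball:** it is still behind its gate, judged from the picture only. The detector did not find it in the last view; its single low-confidence hit (0.2) was near the jar.
- **Robot:** it was clear of the rack, with wrist force near zero.
- **Bystanders:** the arm went near none of them. The jar and bearing looked unmoved in the last picture, the wrench was only partly in view, and the carton was outside the crop. I did not re-measure any of them.

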